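# Put the multimeter away in the bench cabinet

### The arm

A 6-joint arm with a two-finger parallel gripper is mounted at the origin on the work surface. World frame = base frame: x ahead of the robot, y to its left, z up, the work surface at z = 0. Lengths are in mm, angles in rad, forces in N, time in s.
With the tool pointing down it reaches from about 375 to 975 mm from the base axis. Payload 3.8 kg.
Tool frame: the origin (TCP) lies on the mounting face of the last link; the fingertips stand 166 mm ahead of it and the grasp point (between the pads) lies 147 mm ahead of it; z points along the fingers, y is the line along which they close (so a half turn about z gives the same grasp; the last joint's range is limited). The gripper opens to 88 mm and grips with 3 to 60 N. Pads are 18 mm wide; open, the fingers measure 123 mm over their backs; the gripper's body (75 mm by 187 mm) begins 45 mm behind the grasp point.
Start: joints at [-1.174, 0.264, 1.604, -0, 1.274, -0.037], TCP at [283.712, -612.476, 404.706] pointing down, gripper open.
Joint ranges: [-2.63, 2.63], [-0.94, 2.18], [0.31, 2.57], [-1.31, 4.45], [0, 2.66], [-2.55, 2.55]. Speed limits (rad/s): [2.57, 2.57, 3.14, 3.14, 3.14, 3.14].

### API

Orientations are given as a unit quaternion [w, x, y, z].
In Python, from plant import manip gives the robot as it stands.
- The arm moves only by the tool carry_out, never from a script. Its argument "plan" is text: rows parted by semicolons, each of 5 numbers parted by spaces: the finger opening in mm, from 0 to 88.1, then the shift along the tool's x, y, z each as a share of 50 cm, from -1 to 1, then the turn about the tool's z as a share of 45 degrees, from -1 to 1. A call has 1 to 8 rows; each row shifts and turns the commanded pose from where the row before left it, along the tool's axes as they then stand; what a row does not reach is not made up. A row lasts 1/12 s, in which the tool goes at most 41.7 mm and 7.16 degrees, less where a joint would pass 70% of its speed; a pose out of reach is approached as far as the arm can. A call with a number of a shift or a turn outside -1 to 1 is refused whole. A call with a gripper value outside its range is refused whole. The fingers move at their own pace and stop on an object; "force" is the grip in N (left out, the last holds). Time passes only in rows, so rows that do not move let the fingers close. It gives the time, the measured TCP pose, the force, the opening and the grip force at its end, in the units of the state.
- manip.get_state(): the state, without advancing time (a new reading comes with each control period).
- manip.camera(name): name is "side" or "top"; returns the picture (384x512x3 uint8, red, green, blue); there is no depth.
- manip.camera_info(name): a dict with "vertical_fov" (degrees; the focal length in pixels is half the picture's height over the tangent of half this angle, whatever the lens; pixels are square), "cx", "cy" (the principal point, pixels), "k1" (the pictures are not rectified: a ray, as slopes to the right and down, at radius r is drawn at 1 + k1 r^2 times it, then the intrinsics apply), "rvec" (rotation vector, rad) and "tvec" (3), from world to camera coordinates, as OpenCV has them. Camera axes: x right, y down, z forward; pixel columns grow to the right and rows downward; lengths in mm; the calibration is good to about 2 mm. A picture is of the moment at which its call begins. camera_info takes no time and is no camera call.
- manip.hand_in(): hands the job in; it is judged then, once.
Trained networks look in the newest picture that a camera, given by its name, has taken for a name from the list of things; names that differ only in an ending like _2 or _b are one class to them, and where a whole thing is asked for, a point or a joint stands for the part that bears it (a point fixed in the world has none). Each returns a list of dicts, best first, with "score" (0 to 1); they miss things now and then, are a little off and sometimes report something else, mostly with a low value. They report only what shows in the picture. A call takes as long as a camera call. They do not tell look-alikes from the thing itself.
- manip.silhouettes(camera, target): "mask" (384x512 bool, what is visible of it) and "rect" ([centre column, centre row, width, height] in pixels, round what is visible of it).
- manip.tip_of(camera, target): "centre" ([column, row] in pixels: a listed point, or the origin of a listed thing).
The state is a dict: "clock": time; "joint_pos": joint angles; "joint_velocities": joint speeds; "joint_efforts": joint torques, N m; "ee_pos": TCP position; "eef_rot": TCP orientation; "ft_force": force on the tool from outside, world axes, zero at the start; "wrist_torque": the same for the moment, N m; "finger_gap": finger opening in mm; "grip_force": force on a finger pad.
Only numpy, scipy, OpenCV 4.12 (cv2) and the standard library are available. Lean on these libraries where they do the work, as an engineer would, in place of code of your own. Each camera call takes 0.05 s, during which the arm holds its last target. There are 200 camera calls.

### The job

Swing the little grey bench cabinet's door wide open, to about a right angle or more, put the multimeter from the bench completely inside, lying face up on the bench surface that is the cabinet's floor, and then swing the door fully shut on it. Leave the jar, bottle, parts bin and screwdriver where they are.

Things in the scene. Friction and masses are not known exactly. Their poses are not given: they have to be found in the camera images.
- cabinet: Fixed grey steel cabinet, 230 deep (x) x 190 wide (y) x 190 high, walls 8 thick, no floor or sill: the bare bench runs on inside. Origin: on the bench, mid lower edge of the front opening; x points into the cabinet (away from the robot), y to the left seen from the robot, z up. Inside is free for x 0 to 222, y -87 to 87, z up to 182. The door hangs in front of the opening.
- door (a joint): Angle of the cabinet door, rad: 0 shut, growing as the free (right-hand, -y) edge swings out towards the robot; stop at 1.9. Hinged at the left (+y). No latch or spring: light friction (0.12 N m) keeps it where it is left. It may start slightly ajar.
- door_hinge (a point): On the upright hinge axis, 165 above the bench, at cabinet x -7, y +93. Axes turn with the door: x through the panel to the inside, y along the panel (free edge to -y), z up. Panel: 186 wide, 14 thick (x -7 to +7), from 5 to 187 above the bench.
- door_handle (a point): Middle of the steel bar handle outside the door: level bar, 10 thick, 100 long along y, 165 above the bench, 45 out from the outer face (x -52, y -120 from door_hinge in the door's axes). A 10 thick stay at each end joins it to the door; bar, stays and face frame a gap 40 x 90, open above and below, into which shut fingers fit from above to pull or push. Axes as door_hinge.
- meter: Loose hand-held multimeter lying face up on the bench, yellow with a dark face, 175 long (its x) x 64 wide (y) x 44 high, about 0.36 kg, straight sides. Origin: centre of its underside; z up out of the face. Either end may go in first; it slides on the bench, and the closing door can push it the last few cm.
- meter_end_a (a point): Middle of the meter's display end, 87.5 from its centre along +x, 22 above its underside.
- meter_end_b (a point): Middle of the meter's socket end, 87.5 from its centre along -x, 22 above its underside.
- pot: Bystander: white plastic jar, 54 in diameter, 100 high, standing. Origin: centre of its base.
- flask: Bystander: white plastic bottle, 54 in diameter, 150 high, standing. Origin: centre of its base.
- bin: Bystander: open blue plastic parts bin, 100 (x) x 100 (y) x 60 high. Origin: centre of its underside.
- screwdriver: Bystander: screwdriver lying on the bench along its x axis, about 200 long. Origin at about its middle, on the bench.
Things that resemble listed ones, but are neither listed nor needed, are in the scene too. Several things have the shape of the meter; the one meant has the colours described above.

How it is judged (in metres and radians):
On the way:
1. the door is swung wide open (beyond 1.3 rad) (value of joint door above 1.3 rad), for 0.2 s.
At the end, for the whole second after the job is handed in: The door is shut (within 0.06 rad, about 11 mm at its free edge), and the multimeter lies still behind it, face up on the bench, both ends behind the opening plane (to within 8 mm) and between the side walls. The bystanders stand within 30 mm of where they were, upright (value of joint door below 0.06 rad and x of each of meter_end_a, meter_end_b in the frame of cabinet above -0.008 m and y of meter_end_a in the frame of cabinet between -0.09 and 0.09 m and z of meter_end_a in the frame of cabinet between 0.01 and 0.04 m and y of meter_end_b in the frame of cabinet between -0.09 and 0.09 m and z of meter_end_b in the frame of cabinet between 0.01 and 0.04 m and angle between meter's own z axis and vertical below 0.2 rad and linear speed of meter below 0.02 m/s and distance of each of pot, flask, bin, screwdriver from where it was at the start of the episode below 0.03 m); the robot touches nothing.
It fails at once if the white jar is shifted by more than 30 mm (distance of pot from where it was at the start of the episode above 0.03 m).
It fails at once if the white bottle is shifted by more than 30 mm (distance of flask from where it was at the start of the episode above 0.03 m).
It fails at once if the blue parts bin is shifted by more than 30 mm (distance of bin from where it was at the start of the episode above 0.03 m).
It fails at once if the screwdriver is shifted by more than 30 mm (distance of screwdriver from where it was at the start of the episode above 0.03 m).
It fails at once if the jar, the bottle or the bin is tipped over (angle between any of pot, flask, bin's own z axis and vertical above 0.4 rad).
It also fails if it takes over 72 s, if anything falls off the work surface, if the arm or the gripper's body presses on something with over 40 N, if the wrist force passes 120 N, or if a joint passes its speed limit or range.

## Working session

There is one attempt and no reset: what is moved stays moved. The work goes in short steps, Python scripts to look and compute and a tool call to move; the robot and the scene stay as the last step left them, time stands still between calls to the robot, and variables do not carry over. Pictures are saved under pics/ and viewed, at most 10 in all, crops included, and the job is handed in when it is done.

Besides the shell and the picture viewer there is one more tool, called after "Call:" as name(argument=value, ...) on one line, values as JSON. carry_out: Moves the arm, as the interface text tells. Shift numbers are shares of 50 cm and turn numbers shares of 45 degrees, none past 1 either way. Its arguments: {"type":"object","properties":{"plan":{"type":"string"},"force":{"type":"number"}},"required":["plan"]}

```bash
mkdir -p pics; ls; cat > h.py <<'E'
import numpy as np, cv2
from plant import manip
def cam(n):
    i=manip.camera_info(n); f=192/np.tan(np.radians(i["vertical_fov"])/2)
    K=np.array([[f,0,i["cx"]],[0,f,i["cy"]],[0,0,1]]); D=np.array([i["k1"],0,0,0,0.])
    return K,D,np.array(i["rvec"],float),np.array(i["tvec"],float)
def ray(n,p):
    K,D,r,t=cam(n); u=cv2.undistortPoints(np.array([[p]],float),K,D)[0,0]
    R=cv2.Rodrigues(r)[0]; return -R.T@t, R.T@np.array([u[0],u[1],1])
def atz(n,p,z):
    c,d=ray(n,p); return c+d*(z-c[2])/d[2]
def tri(p1,p2,n1="side",n2="top"):
    a,d=ray(n1,p1); b,e=ray(n2,p2); s=np.linalg.lstsq(np.array([d,-e]).T,b-a,rcond=None)[0]
    P,Q=a+d*s[0],b+e*s[1]; return (P+Q)/2,np.linalg.norm(P-Q)
def proj(n,P):
    K,D,r,t=cam(n); return cv2.projectPoints(np.array(P,float).reshape(-1,1,3),r,t,K,D)[0][:,0]
def snap(n,f):
    im=manip.camera(n); cv2.imwrite("pics/"+f,im[:,:,::-1]); return im
E
python3 - <<'E'
from h import *
np.set_printoptions(precision=1,suppress=True)
a=snap("side","s0.png");b=snap("top","t0.png")
for n in("side","top"):
    print(n,manip.camera_info(n),ray(n,(256,192)))
    for t in("meter","meter_end_a","meter_end_b","door_handle","door_hinge","cabinet","pot","flask","bin","screwdriver"):
        print(t,[(np.round(d["centre"],1).tolist(),round(d["score"],2)) for d in manip.tip_of(n,t)[:5]])
E
```

```text
pics
side {'vertical_fov': 44.8492490960147, 'cx': 259.89016969129113, 'cy': 196.2565208248171, 'k1': -0.06524528623635353, 'rvec': array([ 0.6, -2.7,  1.1]), 'tvec': array([ 379.7,  361.5, 1349.1])} (array([  55.8,  790. , 1211.5]), array([ 0.3, -0.6, -0.7]))
meter [([256.8, 212.9], 0.92), ([310.8, 148.3], 0.91), ([323.7, 226.5], 0.63)]
meter_end_a [([351.4, 225.4], 0.95), ([237.5, 202.6], 0.93), ([283.2, 217.8], 0.72), ([290.6, 139.0], 0.65), ([302.4, 228.8], 0.56)]
meter_end_b [([351.4, 225.4], 0.95), ([237.5, 202.6], 0.93), ([283.2, 217.8], 0.72), ([290.6, 139.0], 0.65), ([302.4, 228.8], 0.56)]
door_handle [([204.3, 258.1], 0.87)]
door_hinge [([160.5, 276.9], 0.75)]
cabinet [([179.9, 284.1], 0.62), ([202.0, 258.6], 0.45), ([242.8, 177.2], 0.23)]
pot [([201.2, 216.7], 0.74)]
flask [([241.1, 172.7], 0.98)]
bin [([205.9, 190.2], 0.68)]
screwdriver [([286.5, 170.3], 0.65), ([180.2, 280.7], 0.35), ([159.7, 274.6], 0.31), ([201.2, 257.9], 0.19)]
top {'vertical_fov': 42.9457603792698, 'cx': 250.35518143134465, 'cy': 184.75045141916684, 'k1': -0.08497011170346616, 'rvec': array([ 2.2, -2.2,  0.1]), 'tvec': array([-164.5,  529.7, 1481.4])} (array([ 428.5, -174.3, 1512.7]), array([ 0.1, -0. , -1. ]))
meter [([395.1, 198.4], 0.93), ([277.3, 261.2], 0.79), ([149.3, 156.8], 0.74), ([266.4, 186.1], 0.72)]
meter_end_a [([394.0, 227.0], 0.94), ([294.7, 288.4], 0.86), ([267.1, 237.4], 0.7), ([399.0, 173.0], 0.68), ([263.4, 215.1], 0.62)]
meter_end_b [([394.0, 227.0], 0.94), ([294.7, 288.4], 0.86), ([267.1, 237.4], 0.7), ([399.0, 173.0], 0.68), ([263.4, 215.1], 0.62)]
door_handle [([142.0, 177.3], 0.87)]
door_hinge [([106.9, 153.1], 0.67)]
cabinet [([146.2, 155.5], 0.71), ([139.1, 177.9], 0.45)]
pot [([237.8, 127.0], 0.9)]
flask [([311.2, 141.0], 0.72), ([235.9, 127.4], 0.32)]
bin []
screwdriver []
```

View pics/s0.png

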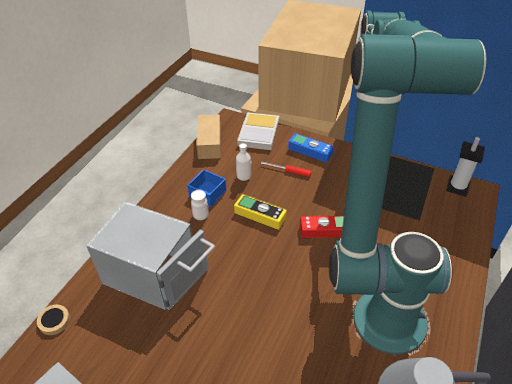

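View pics/t0.png

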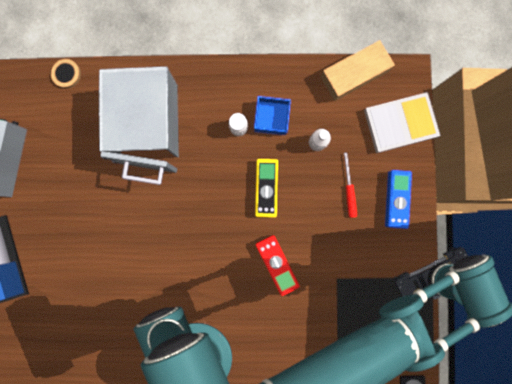

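Side view: the cabinet is at about (150,255) with its door ajar, the handle at (204,258). Yellow meter at (260,211), red at (322,227), blue at (311,148). Jar at (200,205), bottle at (243,163), bin at (207,187), screwdriver at (288,170). In the top view, the meter candidates are yellow (266,187), red (277,263) and blue (399,198). There is also a yellow-and-white box at (403,122). I choose the yellow one with the dark face, at (266,187).

```bash
python3 - <<'E'
from h import *
np.set_printoptions(precision=1,suppress=True)
a=cv2.imread("pics/s0.png");b=cv2.imread("pics/t0.png")
c1=cv2.resize(b[60:225,90:300],None,fx=3.8,fy=3.6,interpolation=cv2.INTER_CUBIC)
cv2.imwrite("pics/c1.png",c1)
c2=cv2.resize(a[190:310,85:295],None,fx=3.8,fy=3.8,interpolation=cv2.INTER_CUBIC)
cv2.imwrite("pics/c2.png",c2)
out={}
for n,im in(("side",a),("top",b)):
    hsv=cv2.cvtColor(im,cv2.COLOR_BGR2HSV)
    for d in manip.silhouettes(n,"meter"):
        m=d["mask"]; print(n,"meter",np.array(d["rect"]),round(d["score"],2),"hue",np.median(hsv[m],axis=0))
        h=hsv[m]; yel=((h[:,0]>20)&(h[:,0]<35)&(h[:,1]>150)).mean()
        if yel>.25:
            r=cv2.minAreaRect(np.argwhere(m)[:,::-1].astype(np.float32)); bx=cv2.boxPoints(r); out[n]=r
            print(" YELLOW",r,"corners at z44:\n",np.array([atz(n,p,44) for p in bx])[:,:2], "centre z44",atz(n,r[0],44))
    for t in("cabinet","door_handle","pot","flask","bin","screwdriver"):
        for d in manip.silhouettes(n,t)[:2]:
            print(n,t,np.array(d["rect"]),round(d["score"],2),"z0",atz(n,d["rect"][:2],0)[:2])
            if t=="cabinet":
                hull=cv2.convexHull(np.argwhere(d["mask"])[:,::-1].astype(np.int32)); print(cv2.approxPolyDP(hull,2.5,True)[:,0].tolist())
print("handle tri",tri((204.3,258.1),(142,177.3)),"hinge tri",tri((160.5,276.9),(106.9,153.1)))
E
```

```text
side meter [310.4 147.8  44.2  30.5] 0.69 hue [108. 183. 175.]
side meter [320.1 226.5  40.9  28. ] 0.68 hue [  1. 198. 173.]
side meter [258.  212.6  49.4  38.6] 0.61 hue [ 25. 177. 179.]
 YELLOW ((259.6445617675781, 211.11083984375), (52.335121154785156, 21.185815811157227), 20.376434326171875) corners at z44:
 [[ 596.4 -154.3]
 [ 616.7 -251.4]
 [ 423.9 -242.4]
 [ 411.9 -149.2]] centre z44 [ 510.3 -198.3   44. ]
side cabinet [149.2 256.9 125.6 107.9] 0.92 z0 [769.  101.1]
[[213, 246], [207, 271], [168, 309], [103, 284], [87, 248], [88, 242], [124, 202], [181, 220], [201, 232]]
side door_handle [186.3 267.4  58.2  78.1] 0.73 z0 [637.2  85.9]
side pot [197.8 205.2  15.3  29.3] 0.86 z0 [ 742.  -168.4]
side flask [245.6 162.9  21.9  39.5] 0.74 z0 [ 686.8 -448.7]
side bin [204.8 188.1  37.9  39.4] 0.86 z0 [ 762.7 -256.3]
side screwdriver [290.1 172.4  41.9  18.1] 0.75 z0 [ 506.1 -470.7]
side screwdriver [243.9 162.1  16.9  36.2] 0.25 z0 [ 695.  -450.2]
top meter [277.1 262.1  43.5  57.4] 0.76 hue [  1. 201. 201.]
top meter [398.  198.1  28.   58.1] 0.74 hue [108. 187. 237.]
top meter [2
[... 191 characters left out ...]
 [ 518.  -217.1   44. ]
top cabinet [139.8 123.7  82.3 117.8] 0.68 z0 [725.2 179. ]
[[159, 183], [125, 178], [101, 155], [99, 104], [102, 70], [166, 67], [174, 80], [178, 146], [176, 170]]
top door_handle [136.9 167.9  76.   31.5] 0.7 z0 [585.2 186.6]
top pot [239.4 127.4  20.2  23.3] 0.89 z0 [ 710.1 -135.2]
top flask [317.9 141.2  28.1  24.3] 0.87 z0 [ 664.7 -380.7]
top flask [268.  186.4  26.   55.6] 0.59 z0 [ 524.1 -223. ]
top bin [273.2 116.2  39.   38.9] 0.63 z0 [ 744.9 -241.6]
top screwdriver [350.1 186.3  13.8  61.6] 0.69 z0 [ 522.5 -478.8]
handle tri (array([536.7, 131.3, 159.9]), np.float64(11.673551431269644)) hinge tri (array([610.8, 234.8, 156.7]), np.float64(2.1483704875555194))
```

View pics/c1.png

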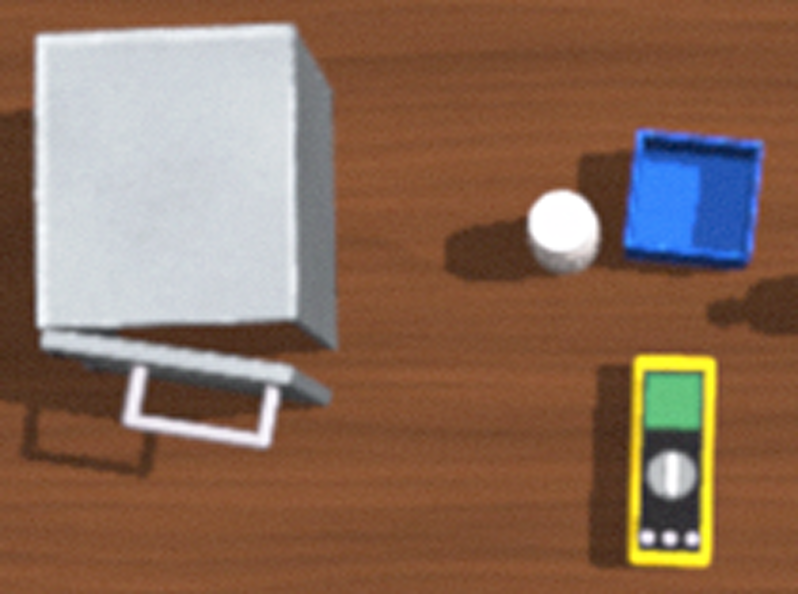

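View pics/c2.png

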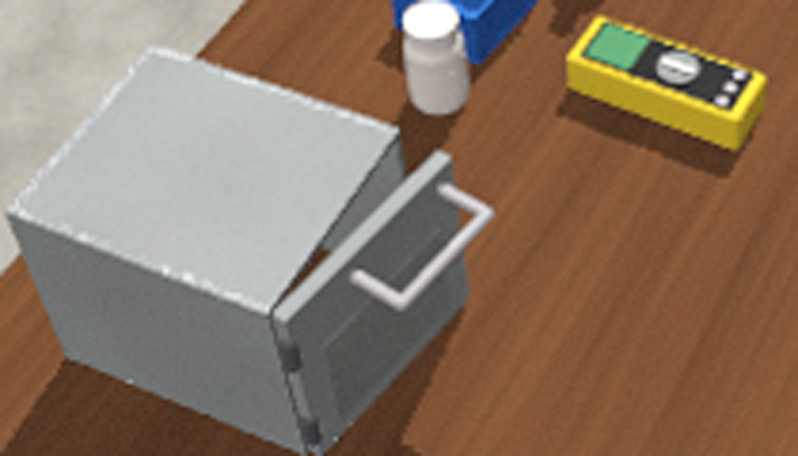

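The crops confirm the choice: the meter with the yellow rim, dark face and green display is at c1 (672,460), display end away from the robot. The cabinet top corners in c1 are (37,35), (294,25), (296,318) and (38,327), and the handle bar ends are (126,420) and (266,442). In c2 the matching corners are (10,215), (150,50), (398,130) and (270,312), and the bar ends are (400,303) and (490,212).

```bash
python3 - <<'E'
from h import *
np.set_printoptions(precision=1,suppress=True)
T=lambda p:(p[0]/3.8+90-.37,p[1]/3.6+60-.36)
S=lambda p:(p[0]/3.8+85-.37,p[1]/3.8+190-.37)
pts={"BL(back left)":((37,35),(10,215)),"BR":((294,25),(150,50)),"FR":((296,318),(398,130)),"FL":((38,327),(270,312)),
"h left":((126,420),(400,303)),"h right":((266,442),(490,212)),
"m far L":((635,357),(567,57)),"m far R":((714,357),(600,18)),"m near R":((709,566),(764,78)),"m near L":((630,566),(740,118))}
for k,(t,s) in pts.items():
    P,e=tri(S(s),T(t)); z=190 if k[0] in"BF" else 165 if k[0]=="h" else 44
    print(k,"tri",P,round(e,1),"top@z",atz("top",T(t),z)[:2],"side@z",atz("side",S(s),z)[:2])
E
```

```text
BL(back left) tri [842.9 251.3 186.9] 4.6 top@z [844.1 251.6] side@z [838.  252.4]
BR tri [851.4  62.3 181.7] 0.7 top@z [848.4  60.7] side@z [845.4  68.2]
FR tri [619.6  57.2 189.1] 0.5 top@z [619.6  57.2] side@z [618.8  57.8]
FL tri [613.4 244.6 191.7] 2.4 top@z [614.8 245.8] side@z [613.1 243.4]
h left tri [544.2 185.6 168.8] 0.8 top@z [544.9 186.8] side@z [545.6 183.3]
h right tri [526.7  82.8 166.1] 0.5 top@z [527.   83.1] side@z [526.9  81.9]
m far L tri [ 604.9 -188.5   44.1] 0.8 top@z [ 605.3 -188.3] side@z [ 604.6 -188.6]
m far R tri [ 604.2 -252.2   37.1] 3.1 top@z [ 604.8 -251.3] side@z [ 599.5 -246.6]
m near R tri [ 431.  -245.1   38.8] 3.4 top@z [ 429.5 -245.4] side@z [ 430.9 -239.9]
m near L tri [ 430.1 -182.9   48. ] 0.5 top@z [ 429.9 -183. ] side@z [ 431.7 -186.2]
```

```bash
cat >> h.py <<'E'
# measured scene (mm, rad)
O=np.array([617.2,151.4]); CY=0.0245
HG=np.array([607.9,244.2]); M=np.array([517.5,-217.0]); MY=-0.032
rot=lambda a:np.array([[np.cos(a),-np.sin(a)],[np.sin(a),np.cos(a)]])
cab=lambda x,y:O+rot(CY)@[x,y]
door=lambda th,x,y:HG+rot(CY-th)@[x,y]
from scipy.spatial.transform import Rotation as Rn
def pose():
    s=manip.get_state(); q=s["eef_rot"]; R=Rn.from_quat([q[1],q[2],q[3],q[0]]).as_matrix(); return s,np.array(s["ee_pos"]),R
wrap=lambda a:(a+np.pi/2)%np.pi-np.pi/2
def steps(wps):
    """wps: (x,y,z TCP, tool-x yaw or None). Assumes tool down: prints per-leg totals in tool shares (turn evenly first-order)"""
    s,p,R=pose(); yaw=np.arctan2(R[1,0],R[0,0]); print("t",s["clock"],"p",p.round(1),"yaw",round(yaw,3),"tilt",R[2].round(3),"q",np.round(s["joint_pos"],2))
    for x,y,z,a in wps:
        d=np.array([x,y,z])-p; c,n=np.cos(yaw),np.sin(yaw)
        l=np.array([c*d[0]+n*d[1], n*d[0]-c*d[1], -d[2]])/500   # tool x; tool y = z x x with z down
        da=0 if a is None else wrap(a-yaw); sh=-da/(np.pi/4)      # turn about tool z (down)
        print("  to",np.round([x,y,z],0),"yaw",None if a is None else round(a,2),"| shift",l.round(3),"turn",round(sh,3),"| rows>=",round(max(np.linalg.norm(l)/.0834,abs(sh)/.159),1))
        p=np.array([x,y,z]); yaw+=da
E
python3 - <<'E'
from h import *
np.set_printoptions(suppress=True,precision=3)
s,p,R=pose(); print(R,s["ft_force"],s["finger_gap"])
th=.195; g=door(th,-27,-120)
steps([(*g,420,CY-th),(*g,306,None)])
for th in np.arange(.2,1.9,.2): print(th.round(1),door(th,-27,-120))
E
```

```text
[[ 0.907  0.42   0.   ]
 [ 0.42  -0.907  0.   ]
 [ 0.    -0.    -1.   ]] [ 0.034 -0.304  0.215] 88.36576033383407
t 1.8 p [ 283.7 -612.5  404.7] yaw 0.434 tilt [ 0. -0. -1.] q [-1.17  0.26  1.6   0.    1.27 -0.04]
  to [561. 131. 420.] yaw -0.17 | shift [ 1.128 -1.115 -0.031] turn 0.769 | rows>= 19.0
  to [561. 131. 306.] yaw None | shift [ 0.    -0.     0.228] turn 0.0 | rows>= 2.7
0.2 [560.363 130.757]
0.4 [538.773 142.463]
0.6 [519.939 158.224]
0.8 [504.611 177.413]
1.0 [493.402 199.265]
1.2 [486.757 222.908]
1.4 [484.942 247.4  ]
1.6 [488.028 271.764]
1.8 [495.894 295.03 ]
```

```bash
cat >> h.py <<'E'
def rows(wps,start=None):
    """wps: (x,y,z,yaw,n rows); prints each row's shift/turn shares for a tool pointing down"""
    s,p,R=pose(); yaw=np.arctan2(R[1,0],R[0,0])
    if start is not None: p=np.array(start[:3],float); yaw=start[3]
    print("t",round(s["clock"],2),"p",p.round(1),"yaw",round(yaw,3),"q6",round(s["joint_pos"][5],2),"F",np.round(s["ft_force"],1),"gap",round(s["finger_gap"],1))
    for x,y,z,a,n in wps:
        a=yaw if a is None else yaw+(a-yaw+np.pi)%(2*np.pi)-np.pi; t=np.array([x,y,z],float); p0,y0=p.copy(),yaw
        q6=np.arctan2(y,x)+np.pi/2-a; print(" ->",t.round(1),"yaw",round(a,3),"q6~",round((q6+np.pi)%(2*np.pi)-np.pi,2))
        for i in range(1,n+1):
            g=p0+(t-p0)*i/n; ga=y0+(a-y0)*i/n; d=g-p; c,k=np.cos(yaw),np.sin(yaw)
            l=np.round(np.array([c*d[0]+k*d[1],k*d[0]-c*d[1],-d[2]])/500,3); r=round(-(ga-yaw)/(np.pi/4),3)
            print("  ",l,r,"LONG" if np.linalg.norm(l)>.0834 or abs(r)>.159 else "")
            w=l*500; p=p+[c*w[0]+k*w[1],k*w[0]-c*w[1],-w[2]]; yaw-=r*np.pi/4
    print("end",p.round(1),round(yaw,3))
E
python3 - <<'E'
from h import *
np.set_printoptions(suppress=True)
g=door(.195,-27,-120); rows([(*g,420,CY-.195+np.pi,24)])
E
```

```text
t 1.8 p [ 283.7 -612.5  404.7] yaw 0.434 q6 -0.04 F [ 0.  -0.3  0.2] gap 88.4
 -> [560.9 130.5 420. ] yaw 2.971 q6~ -1.17
   [ 0.047 -0.046 -0.001] -0.135 
   [ 0.052 -0.042 -0.002] -0.134 
   [ 0.055 -0.035 -0.001] -0.135 
   [ 0.06  -0.03  -0.001] -0.134 
   [ 0.061 -0.023 -0.001] -0.135 
   [ 0.064 -0.016 -0.002] -0.135 
   [ 0.066 -0.01  -0.001] -0.134 
   [ 0.066 -0.003 -0.001] -0.135 
   [ 0.066  0.005 -0.001] -0.134 
   [ 0.065  0.011 -0.002] -0.135 
   [ 0.063  0.018 -0.001] -0.135 
   [ 0.062  0.025 -0.001] -0.134 
   [ 0.058  0.031 -0.002] -0.135 
   [ 0.055  0.037 -0.001] -0.135 
   [ 0.05   0.042 -0.001] -0.134 
   [ 0.046  0.048 -0.001] -0.135 
   [ 0.041  0.052 -0.002] -0.134 
   [ 0.034  0.057 -0.001] -0.135 
   [ 0.029  0.059 -0.001] -0.135 
   [ 0.022  0.062 -0.001] -0.134 
   [ 0.015  0.065 -0.002] -0.135 
   [ 0.009  0.065 -0.001] -0.134 
   [ 0.002  0.066 -0.001] -0.135 
   [-0.006  0.066 -0.002] -0.135 
end [561.1 130.4 420.2] 2.971
```

Call:
carry_out(plan="0 0.047 -0.046 -0.001 -0.135; 0 0.052 -0.042 -0.001 -0.135; 0 0.055 -0.035 -0.001 -0.135; 0 0.06 -0.03 -0.001 -0.135; 0 0.061 -0.023 -0.001 -0.135; 0 0.064 -0.016 -0.001 -0.135; 0 0.066 -0.01 -0.001 -0.135; 0 0.066 -0.003 -0.001 -0.135", force=20)

```text
clock: 2.47
ee_pos: [375.9, -363.0, 408.9]
eef_rot: [0.0, 0.8, 0.6, 0.0]
ft_force: [0.6, -0.7, 0.0]
finger_gap: 36.9
grip_force: 0.0
```

Call:
carry_out(plan="0 0.066 0.005 -0.001 -0.135; 0 0.065 0.011 -0.001 -0.135; 0 0.063 0.018 -0.001 -0.135; 0 0.062 0.025 -0.001 -0.135; 0 0.058 0.031 -0.002 -0.135; 0 0.055 0.037 -0.002 -0.135; 0 0.05 0.042 -0.002 -0.135; 0 0.046 0.048 -0.002 -0.135")

```text
clock: 3.13
ee_pos: [467.5, -115.2, 415.1]
eef_rot: [0.0, 0.482, 0.876, 0.0]
ft_force: [0.2, -0.4, 0.3]
finger_gap: 0.3
grip_force: 0.0
```

Call:
carry_out(plan="0 0.041 0.052 -0.002 -0.135; 0 0.034 0.057 -0.002 -0.135; 0 0.029 0.059 -0.002 -0.135; 0 0.022 0.062 -0.002 -0.135; 0 0.015 0.065 -0.002 -0.135; 0 0.009 0.065 -0.001 -0.135; 0 0.002 0.066 -0.001 -0.135; 0 -0.006 0.066 -0.001 -0.135")

```text
clock: 3.8
ee_pos: [558.6, 133.1, 421.5]
eef_rot: [0.0, 0.079, 0.997, 0.0]
ft_force: [0.3, -0.0, -0.8]
finger_gap: 0.1
grip_force: 0.0
```

```bash
python3 - <<'E'
from h import *
np.set_printoptions(suppress=True)
g=door(.195,-27,-120); rows([(*g,420,CY-.195+np.pi,2),(*g,306,CY-.195+np.pi,4)])
E
```

```text
t 3.8 p [558.6 133.1 421.5] yaw 2.984 q6 -1.22 F [ 0.3 -0.  -0.8] gap 0.1
 -> [560.9 130.5 420. ] yaw 2.971 q6~ -1.17
   [-0.003 -0.002  0.001] 0.008 
   [-0.002 -0.002  0.002] 0.009 
 -> [560.9 130.5 306. ] yaw 2.971 q6~ -1.17
   [-0.    -0.     0.057] -0.0 
   [-0.    -0.     0.057] -0.0 
   [-0.    -0.     0.057] -0.0 
   [-0.    -0.     0.057] -0.0 
end [560.8 130.8 306. ] 2.971
```

Call:
carry_out(plan="0 -0.003 -0.002 0.001 0.008; 0 -0.002 -0.002 0.002 0.009; 0 0 0 0.057 0; 0 0 0 0.057 0; 0 0 0 0.057 0; 0 0 0 0.057 0; 0 0 0 0 0")

```text
clock: 4.38
ee_pos: [557.3, 127.0, 299.3]
eef_rot: [-0.006, 0.089, 0.996, -0.002]
ft_force: [-1.9, -0.5, -0.7]
finger_gap: 0.7
grip_force: 0.0
```

```bash
python3 - <<'E'
from h import *
np.set_printoptions(suppress=True)
rows([(*door(t,-38,-120),306,CY-t+np.pi,n) for t,n in((.195,1),(.3,1),*((x,1) for x in np.arange(.41,1.81,.11)))])
a=snap("side","s1.png")
cv2.imwrite("pics/c3.png",cv2.resize(a[60:330,60:330],None,fx=2.2,fy=2.2,interpolation=cv2.INTER_CUBIC))
E
```

```text
t 4.38 p [557.3 127.  299.3] yaw 2.962 q6 -1.21 F [-1.9 -0.5 -0.7] gap 0.7
 -> [550.1 132.4 306. ] yaw 2.971 q6~ -1.16
   [ 0.016  0.008 -0.013] -0.011 
 -> [538.7 139.1 306. ] yaw 2.866 q6~ -1.04
   [ 0.025  0.009 -0.   ] 0.134 
 -> [527.6 147.3 306. ] yaw 2.756 q6~ -0.91
   [ 0.026  0.01  -0.   ] 0.14 
 -> [517.4 156.7 306. ] yaw 2.646 q6~ -0.78
   [ 0.026  0.01  -0.   ] 0.14 
 -> [508.4 167.2 306. ] yaw 2.536 q6~ -0.65
   [ 0.026  0.01  -0.   ] 0.14 
 -> [500.5 178.6 306. ] yaw 2.426 q6~ -0.51
   [ 0.025  0.01  -0.   ] 0.14 
 -> [493.9 190.7 306. ] yaw 2.316 q6~ -0.38
   [ 0.026  0.009 -0.   ] 0.14 
 -> [488.8 203.6 306. ] yaw 2.206 q6~ -0.24
   [ 0.026  0.01  -0.   ] 0.14 
 -> [485.  216.9 306. ] yaw 2.096 q6~ -0.1
   [ 0.026  0.01  -0.   ] 0.14 
 -> [482.8 230.6 306. ] yaw 1.986 q6~ 0.03
   [ 0.026  0.01  -0.   ] 0.14 
 -> [482.  244.4 306. ] yaw 1.876 q6~ 0.16
   [ 0.026  0.009 -0.   ] 0.14 
 -> [482.8 258.2 306. ] yaw 1.766 q6~ 0.3
   [ 0.026  0.01  -0.   ] 0.14 
 -> [485.1 271.8 306. ] yaw 1.656 q6~ 0.43
   [ 0.026  0.01  -0.   ] 0.14 
 -> [488.9 285.2 306. ] yaw 1.546 q6~ 0.55
   [ 0.026  0.01  -0.   ] 0.14 
 -> [494.1 298.  306. ] yaw 1.436 q6~ 0.68
   [ 0.025  0.01  -0.   ] 0.14 
end [494.2 297.8 305.8] 1.436
```

View pics/c3.png

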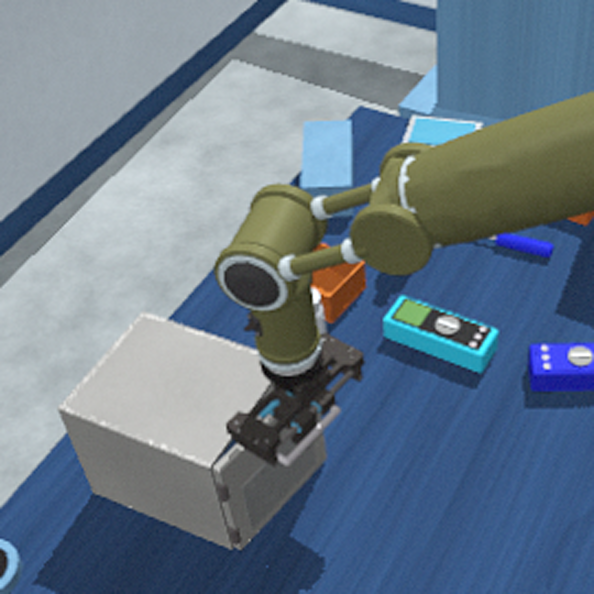

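The picture (colours swapped by my crop) shows the shut fingers down in the handle's gap, between bar and door, near c3 (290,430). Next I pull the door along its arc.

Call:
carry_out(plan="0 0.016 0.008 -0.013 -0.01; 0 0.025 0.009 0 0.134; 0 0.026 0.01 0 0.14; 0 0.026 0.01 0 0.14")

```text
clock: 4.77
ee_pos: [521.1, 158.7, 316.2]
eef_rot: [0.003, 0.248, 0.969, 0.001]
ft_force: [1.0, -1.6, 0.3]
finger_gap: 0.7
grip_force: 0.6
```

```bash
python3 - <<'E'
from h import *
np.set_printoptions(suppress=True)
rows([(*door(t,-38,-120),306,CY-t+np.pi,1) for t in np.arange(.63,1.78,.11)])
E
```

```text
t 4.77 p [521.1 158.7 316.2] yaw 2.641 q6 -0.82 F [ 1.  -1.6  0.3] gap 0.7
 -> [508.4 167.2 306. ] yaw 2.536 q6~ -0.65
   [0.03  0.003 0.02 ] 0.134 
 -> [500.5 178.6 306. ] yaw 2.426 q6~ -0.51
   [0.026 0.009 0.   ] 0.14 
 -> [493.9 190.7 306. ] yaw 2.316 q6~ -0.38
   [0.026 0.01  0.   ] 0.14 
 -> [488.8 203.6 306. ] yaw 2.206 q6~ -0.24
   [0.026 0.01  0.   ] 0.14 
 -> [485.  216.9 306. ] yaw 2.096 q6~ -0.1
   [0.026 0.01  0.   ] 0.14 
 -> [482.8 230.6 306. ] yaw 1.986 q6~ 0.03
   [0.026 0.01  0.   ] 0.14 
 -> [482.  244.4 306. ] yaw 1.876 q6~ 0.16
   [0.026 0.009 0.   ] 0.14 
 -> [482.8 258.2 306. ] yaw 1.766 q6~ 0.3
   [0.026 0.01  0.   ] 0.14 
 -> [485.1 271.8 306. ] yaw 1.656 q6~ 0.43
   [0.026 0.01  0.   ] 0.14 
 -> [488.9 285.2 306. ] yaw 1.546 q6~ 0.55
   [0.025 0.01  0.   ] 0.141 
 -> [494.1 298.  306. ] yaw 1.436 q6~ 0.68
   [0.026 0.01  0.   ] 0.14 
end [494.3 297.8 306.2] 1.436
```

Call:
carry_out(plan="0 0 0 0.01 0; 0 0 0 0 0; 0 0 0 0 0")

```text
clock: 5.02
ee_pos: [521.0, 158.6, 308.8]
eef_rot: [0.001, 0.243, 0.97, 0.001]
ft_force: [0.2, -0.8, 0.2]
finger_gap: 0.5
grip_force: 0.0
```

```bash
python3 - <<'E'
from h import *
np.set_printoptions(suppress=True)
rows([(*door(t,-39,-120),308,CY-t+np.pi,1) for t in np.arange(.63,1.78,.11)])
E
```

```text
t 5.02 p [521.  158.6 308.8] yaw 2.651 q6 -0.83 F [ 0.2 -0.8  0.2] gap 0.5
 -> [507.5 167.7 308. ] yaw 2.536 q6~ -0.65
   [0.032 0.003 0.002] 0.146 
 -> [499.7 179.2 308. ] yaw 2.426 q6~ -0.51
   [ 0.026  0.01  -0.   ] 0.14 
 -> [493.3 191.5 308. ] yaw 2.316 q6~ -0.38
   [ 0.026  0.01  -0.   ] 0.14 
 -> [488.2 204.4 308. ] yaw 2.206 q6~ -0.24
   [ 0.026  0.01  -0.   ] 0.14 
 -> [484.5 217.8 308. ] yaw 2.096 q6~ -0.1
   [ 0.026  0.01  -0.   ] 0.14 
 -> [482.4 231.5 308. ] yaw 1.986 q6~ 0.03
   [ 0.026  0.01  -0.   ] 0.14 
 -> [481.7 245.3 308. ] yaw 1.876 q6~ 0.17
   [ 0.026  0.01  -0.   ] 0.14 
 -> [482.6 259.2 308. ] yaw 1.766 q6~ 0.3
   [ 0.026  0.01  -0.   ] 0.14 
 -> [485.  272.8 308. ] yaw 1.656 q6~ 0.43
   [ 0.026  0.01  -0.   ] 0.14 
 -> [488.9 286.2 308. ] yaw 1.546 q6~ 0.55
   [ 0.026  0.011 -0.   ] 0.14 
 -> [494.2 299.  308. ] yaw 1.436 q6~ 0.68
   [ 0.025  0.01  -0.   ] 0.141 
end [494.4 298.8 307.8] 1.436
```

Call:
carry_out(plan="0 0.032 0.003 0.002 0.146; 0 0.026 0.01 0 0.14; 0 0.026 0.01 0 0.14; 0 0.026 0.01 0 0.14; 0 0.026 0.01 0 0.14; 0 0.026 0.01 0 0.14; 0 0 0 0 0")

```text
clock: 5.6
ee_pos: [482.5, 232.9, 307.3]
eef_rot: [0.0, 0.547, 0.837, 0.001]
ft_force: [-0.3, -0.0, -0.1]
finger_gap: 0.3
grip_force: 0.0
```

```bash
python3 - <<'E'
from h import *
np.set_printoptions(suppress=True)
rows([(*door(t,-39,-120),308,CY-t+np.pi,1) for t in (1.3,1.41,1.52,1.63,1.73,1.83)])
E
```

```text
t 5.6 p [482.5 232.9 307.3] yaw 1.983 q6 -0.01 F [-0.3 -0.  -0.1] gap 0.3
 -> [481.7 246.6 308. ] yaw 1.866 q6~ 0.18
   [ 0.026  0.01  -0.001] 0.149 
 -> [482.8 260.4 308. ] yaw 1.756 q6~ 0.31
   [ 0.026  0.01  -0.   ] 0.14 
 -> [485.3 274.1 308. ] yaw 1.646 q6~ 0.44
   [ 0.025  0.01  -0.   ] 0.14 
 -> [489.3 287.3 308. ] yaw 1.536 q6~ 0.57
   [ 0.026  0.01  -0.   ] 0.14 
 -> [494.2 299.  308. ] yaw 1.436 q6~ 0.68
   [ 0.024  0.009 -0.   ] 0.128 
 -> [500.3 310.  308. ] yaw 1.336 q6~ 0.79
   [ 0.023  0.009 -0.   ] 0.127 
end [500.4 309.8 307.8] 1.336
```

Call:
carry_out(plan="0 0.026 0.01 -0.001 0.149; 0 0.026 0.01 0 0.14; 0 0.025 0.01 0 0.14; 0 0.026 0.01 0 0.14; 0 0.024 0.009 0 0.128; 0 0.022 0.009 0 0.12; 0 0 0 0 0; 0 0 0 0 0")

```text
clock: 6.27
ee_pos: [500.3, 307.7, 306.8]
eef_rot: [0.0, 0.782, 0.624, -0.0]
ft_force: [-0.4, 0.1, -0.3]
finger_gap: 0.3
grip_force: 0.0
```

```bash
python3 - <<'E'
from h import *
np.set_printoptions(suppress=True)
rows([])
t=snap("top","t2.png");s=snap("side","s2.png")
v=np.hstack([cv2.resize(t[60:300,60:260],(400,480)),cv2.resize(s[180:360,80:230],(400,480))]); cv2.imwrite("pics/c4.png",v[:,:,::-1])
E
```

```text
t 6.27 p [500.3 307.7 306.8] yaw 1.347 q6 0.73 F [-0.4  0.1 -0.3] gap 0.3
end [500.3 307.7 306.8] 1.347
```

View pics/c4.png

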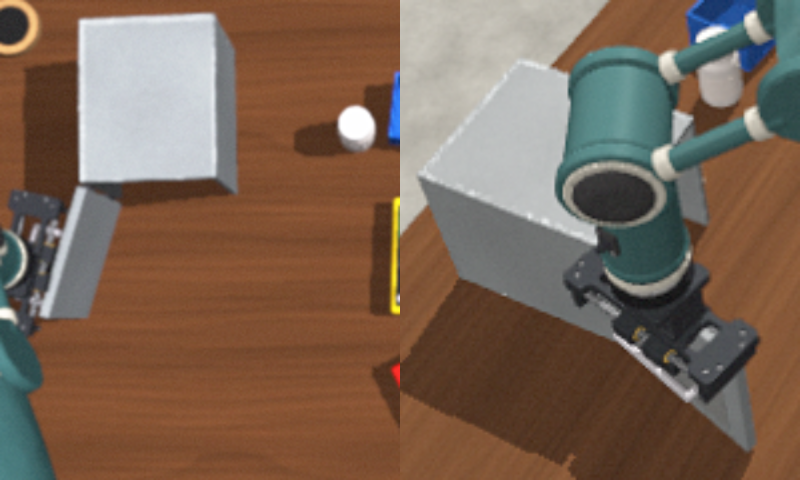

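The door stands wide open (about 1.8 rad), its panel at c4 (85,255) in the top half. Next: leave the gap, then go to the meter.

Call:
carry_out(plan="0 -0.02 0 0 0; 0 0 0 -0.07 0; 0 0 0 -0.08 0; 0 0 0 -0.08 0; 0 0 0 0 0; 0 0 0 0 0")

```text
clock: 6.87
ee_pos: [498.0, 297.6, 425.7]
eef_rot: [0.001, 0.783, 0.622, 0.004]
ft_force: [-0.1, 0.4, 0.0]
finger_gap: 0.6
grip_force: 0.0
```

```bash
python3 - <<'E'
from h import *
np.set_printoptions(suppress=True)
g=M+rot(MY)@[-50,0]; rows([(*g,300,MY+np.pi,16)])
E
```

```text
t 6.87 p [498.  297.6 425.7] yaw 1.343 q6 0.72 F [-0.1  0.4  0. ] gap 0.6
 -> [ 467.5 -215.4  300. ] yaw 3.11 q6~ -1.97
   [-0.063  0.011  0.016] -0.141 
   [-0.064  0.003  0.015] -0.14 
   [-0.065 -0.003  0.016] -0.141 
   [-0.063 -0.01   0.016] -0.14 
   [-0.062 -0.018  0.016] -0.141 
   [-0.06  -0.024  0.015] -0.141 
   [-0.056 -0.03   0.016] -0.14 
   [-0.053 -0.036  0.016] -0.141 
   [-0.049 -0.043  0.015] -0.141 
   [-0.043 -0.047  0.016] -0.14 
   [-0.038 -0.051  0.016] -0.141 
   [-0.032 -0.056  0.016] -0.14 
   [-0.026 -0.059  0.015] -0.141 
   [-0.02  -0.061  0.016] -0.141 
   [-0.012 -0.063  0.016] -0.14 
   [-0.005 -0.064  0.015] -0.141 
end [ 467.5 -215.3  300.2] 3.11
```

Call:
carry_out(plan="0 -0.063 0.011 0.016 -0.14; 0 -0.064 0.003 0.016 -0.14; 0 -0.065 -0.003 0.016 -0.14; 0 -0.063 -0.01 0.016 -0.14; 0 -0.062 -0.018 0.016 -0.14; 60 -0.06 -0.024 0.016 -0.14; 88 -0.056 -0.03 0.016 -0.14; 88 -0.053 -0.036 0.016 -0.14")

```text
clock: 7.53
ee_pos: [479.8, 40.0, 355.1]
eef_rot: [-0.002, 0.441, 0.897, -0.001]
ft_force: [0.3, -0.1, -0.6]
finger_gap: 18.2
grip_force: 0.0
```

Call:
carry_out(plan="88 -0.049 -0.043 0.016 -0.14; 88 -0.043 -0.047 0.016 -0.14; 88 -0.038 -0.051 0.016 -0.14; 88 -0.032 -0.056 0.016 -0.14; 88 -0.026 -0.059 0.016 -0.14; 88 -0.02 -0.061 0.016 -0.14; 88 -0.012 -0.063 0.016 -0.14; 88 -0.005 -0.064 0.016 -0.14")

```text
clock: 8.2
ee_pos: [462.4, -215.7, 291.3]
eef_rot: [-0.002, 0.017, 1.0, 0.001]
ft_force: [0.2, 0.5, -1.0]
finger_gap: 71.7
grip_force: 0.0
```

Call:
carry_out(plan="88 0 0 0 0; 88 0 0 0 0; 88 0 0 0 0")

```text
clock: 8.45
ee_pos: [463.4, -214.0, 292.3]
eef_rot: [-0.001, 0.021, 1.0, 0.001]
ft_force: [0.2, -0.5, -0.1]
finger_gap: 87.6
grip_force: 0.0
```

```bash
python3 - <<'E'
from h import *
np.set_printoptions(suppress=True)
g=M+rot(MY)@[-50,0]; rows([(*g,230,MY+np.pi,2),(*g,171,MY+np.pi,3)])
E
```

```text
t 8.45 p [ 463.4 -214.   292.3] yaw 3.099 q6 -2.01 F [ 0.2 -0.5 -0.1] gap 87.6
 -> [ 467.5 -215.4  230. ] yaw 3.11 q6~ -1.97
   [-0.004 -0.001  0.062] -0.007 
   [-0.004 -0.001  0.063] -0.007 
 -> [ 467.5 -215.4  171. ] yaw 3.11 q6~ -1.97
   [-0.    -0.     0.039] 0.0 
   [-0.    -0.     0.039] 0.0 
   [-0.   -0.    0.04] 0.0 
end [ 467.4 -215.1  170.8] 3.11
```

Call:
carry_out(plan="88 -0.004 -0.001 0.062 -0.007; 88 -0.004 -0.001 0.063 -0.007; 88 0 0 0.039 0; 88 0 0 0.039 0; 88 0 0 0.036 0; 88 0 0 0 0; 88 0 0 0 0")

```text
clock: 9.03
ee_pos: [468.0, -213.9, 173.4]
eef_rot: [-0.001, 0.014, 1.0, 0.001]
ft_force: [-0.1, -0.7, 0.6]
finger_gap: 87.8
grip_force: 0.0
```

Call:
carry_out(plan="50 0 0 0 0; 50 0 0 0 0; 50 0 0 0 0; 50 0 0 0 0; 50 0 0 0 0; 50 0 0 0 0", force=45)

```text
clock: 9.53
ee_pos: [469.2, -215.5, 175.5]
eef_rot: [0.001, 0.015, 1.0, 0.0]
ft_force: [-0.7, 3.5, 6.4]
finger_gap: 63.7
grip_force: 45.0
```

```bash
python3 - <<'E'
from h import *
np.set_printoptions(suppress=True)
print(manip.get_state()["grip_force"])
# grasp to cabinet: approach at cab(-200,-25), then slide in to cab(-45,-25)
s,p,R=pose(); print("grasp offset in meter frame",rot(-MY)@(p[:2]-M))
rows([(p[0],p[1],p[2]+6,None,1),(*cab(-150,-25),p[2]+6,CY+np.pi,11),(*cab(-46,-25),p[2]+6,CY+np.pi,4)])
E
```

```text
44.99983163550496
grasp offset in meter frame [-48.36679869  -0.06054308]
t 9.53 p [ 469.2 -215.5  175.5] yaw 3.112 q6 -2.02 F [-0.7  3.5  6.4] gap 63.7
 -> [ 469.2 -215.5  181.5] yaw 3.112 q6~ -1.97
   [ 0.     0.    -0.012] -0.0 
 -> [467.9 122.7 181.5] yaw 3.166 q6~ -1.34
   [ 0.002  0.061 -0.   ] -0.006 
   [ 0.002  0.062 -0.   ] -0.007 
   [ 0.001  0.061 -0.   ] -0.006 
   [ 0.001  0.062 -0.   ] -0.006 
   [ 0.001  0.061 -0.   ] -0.006 
   [ 0.001  0.062 -0.   ] -0.007 
   [ 0.     0.061 -0.   ] -0.006 
   [ 0.     0.062 -0.   ] -0.006 
   [-0.     0.061 -0.   ] -0.007 
   [-0.001  0.062 -0.   ] -0.006 
   [-0.001  0.061 -0.   ] -0.006 
 -> [571.8 125.3 181.5] yaw 3.166 q6~ -1.38
   [-0.052  0.    -0.   ] -0.0 
   [-0.052  0.    -0.   ] -0.0 
   [-0.052  0.    -0.   ] -0.0 
   [-0.052  0.    -0.   ] -0.0 
end [571.8 125.1 181.5] 3.166
```

Gripped: the opening is 63.7 mm, which matches the 64 mm width. Now lift slightly and carry.

Call:
carry_out(plan="50 0 0 -0.016 0; 50 0 0.04 0 -0.006; 50 0.002 0.06 0 -0.006; 50 0.002 0.062 0 -0.006; 50 0.001 0.062 0 -0.006; 50 0.001 0.062 0 -0.007; 50 0.001 0.062 0 -0.007; 50 0.001 0.062 0 -0.007")

```text
clock: 10.2
ee_pos: [466.8, -9.4, 182.3]
eef_rot: [-0.0, -0.003, 1.0, -0.0]
ft_force: [-0.1, -0.0, -3.3]
finger_gap: 63.2
grip_force: 45.0
```

Call:
carry_out(plan="50 0 0.062 0 -0.007; 50 0 0.062 0 -0.007; 50 0 0.062 0 -0.006; 50 -0.001 0.062 0 -0.006; 50 -0.002 0.05 0 -0.006; 50 0 0.025 0 0; 50 0 0 0 0; 50 0 0 0 0")

```text
clock: 10.87
ee_pos: [465.8, 151.3, 182.1]
eef_rot: [-0.0, -0.016, 1.0, -0.0]
ft_force: [-0.5, -0.4, -3.2]
finger_gap: 63.7
grip_force: 45.0
```

```bash
python3 - <<'E'
from h import *
np.set_printoptions(suppress=True)
print(manip.get_state()["grip_force"])
s,p,R=pose()
rows([(*cab(-150,-25),p[2],CY+np.pi,1),(*cab(-46,-25),p[2],CY+np.pi,4)])
t=snap("top","t3.png");s=snap("side","s3.png")
v=np.hstack([cv2.resize(t[60:300,60:260],(400,480)),cv2.resize(s[160:340,100:250],(400,480))]); cv2.imwrite("pics/c5.png",v[:,:,::-1])
E
```

```text
44.98885586857796
t 10.87 p [465.8 151.3 182.1] yaw -3.109 q6 -1.34 F [-0.5 -0.4 -3.2] gap 63.7
 -> [467.9 122.7 182.1] yaw -3.117 q6~ -1.34
   [-0.002 -0.057 -0.   ] 0.011 
 -> [571.8 125.3 182.1] yaw -3.117 q6~ -1.38
   [-0.052 -0.    -0.   ] -0.0 
   [-0.052 -0.    -0.   ] -0.0 
   [-0.052 -0.    -0.   ] -0.0 
   [-0.052 -0.    -0.   ] -0.0 
end [571.7 125.4 182.1] -3.117
```

View pics/c5.png

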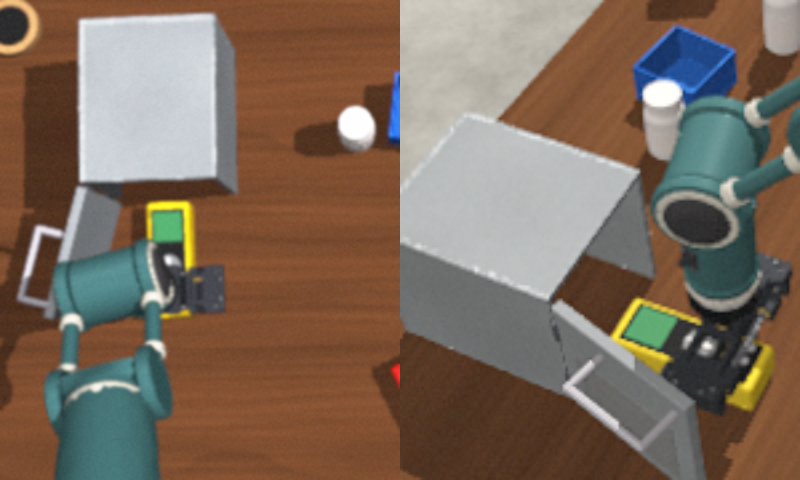

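The meter is held level at c5 (170,255), in line with the opening but about 28 mm too far left. I correct that, slide it in and set it down.

Call:
carry_out(plan="50 -0.002 -0.03 0 0.005; 50 0 -0.027 0 0.006; 50 -0.052 0 0 0; 50 -0.052 0 0 0; 50 -0.052 0 0 0; 50 -0.03 0 0 0; 50 0 0 0 0; 50 0 0 0 0")

```text
clock: 11.63
ee_pos: [561.3, 123.3, 182.0]
eef_rot: [-0.0, -0.01, 1.0, -0.0]
ft_force: [-0.7, -0.0, -3.2]
finger_gap: 64.0
grip_force: 45.0
```

```bash
python3 - <<'E'
from h import *
np.set_printoptions(suppress=True)
s,p,R=pose(); print(s["grip_force"],"cab",rot(-CY)@(p[:2]-O))
rows([(*cab(-46,-25),p[2],CY+np.pi,1),(*cab(-46,-25),174,CY+np.pi,2)])
E
```

```text
44.988844357430935 cab [-56.5335748  -26.77031777]
t 11.63 p [561.3 123.3 182. ] yaw -3.121 q6 -1.42 F [-0.7 -0.  -3.2] gap 64.0
 -> [571.8 125.3 182. ] yaw -3.117 q6~ -1.38
   [-0.021  0.004 -0.   ] -0.006 
 -> [571.8 125.3 174. ] yaw -3.117 q6~ -1.38
   [-0.    -0.     0.008] 0.0 
   [-0.    -0.     0.008] 0.0 
end [571.8 125.5 174. ] -3.117
```

Call:
carry_out(plan="50 -0.02 0.004 0 -0.006; 50 0 0 0.007 0; 50 0 0 0.005 0; 88 0 0 0 0; 88 0 0 0 0; 88 0 0 0 0; 88 0 0 0 0; 88 0 0 0 0")

```text
clock: 12.3
ee_pos: [571.1, 127.0, 176.7]
eef_rot: [0.0, -0.014, 1.0, 0.0]
ft_force: [0.2, 0.1, 0.3]
finger_gap: 87.6
grip_force: 0.0
```

Call:
carry_out(plan="88 0 0 -0.04 0; 88 0 0 -0.06 0; 88 0 0 -0.04 0; 40 0.07 0 0 0; 0 0.07 0 0 0; 0 0 0 0 0; 0 0 0 0 0; 0 0 0 0 0", force=20)

```text
clock: 12.97
ee_pos: [501.3, 125.1, 246.8]
eef_rot: [0.001, -0.014, 1.0, 0.0]
ft_force: [1.0, 0.6, -0.0]
finger_gap: 57.0
grip_force: 0.0
```

```bash
python3 - <<'E'
from h import *
np.set_printoptions(suppress=True)
s,p,R=pose(); print("cab",rot(-CY)@(p[:2]-O))
rows([(*cab(-116,-25),p[2],CY+np.pi,1),(*cab(-116,-25),180,CY+np.pi,2),(*cab(-46,-25),180,CY+np.pi,5)])
t=snap("top","t4.png");s=snap("side","s4.png")
v=np.hstack([cv2.resize(t[60:300,60:260],(400,480)),cv2.resize(s[160:340,100:250],(400,480))]); cv2.imwrite("pics/c6.png",v[:,:,::-1])
E
```

```text
cab [-116.50641553  -23.48242453]
t 12.97 p [501.3 125.1 246.8] yaw -3.114 q6 -1.4 F [ 1.   0.6 -0. ] gap 57.0
 -> [501.8 123.6 246.8] yaw -3.117 q6~ -1.35
   [-0.001 -0.003 -0.   ] 0.003 
 -> [501.8 123.6 180. ] yaw -3.117 q6~ -1.35
   [-0.    -0.     0.067] 0.0 
   [-0.    -0.     0.067] 0.0 
 -> [571.8 125.3 180. ] yaw -3.117 q6~ -1.38
   [-0.028 -0.    -0.   ] 0.0 
   [-0.028 -0.    -0.   ] 0.0 
   [-0.028 -0.    -0.   ] 0.0 
   [-0.028 -0.    -0.   ] 0.0 
   [-0.028 -0.    -0.   ] 0.0 
end [571.8 125.3 179.8] -3.117
```

View pics/c6.png

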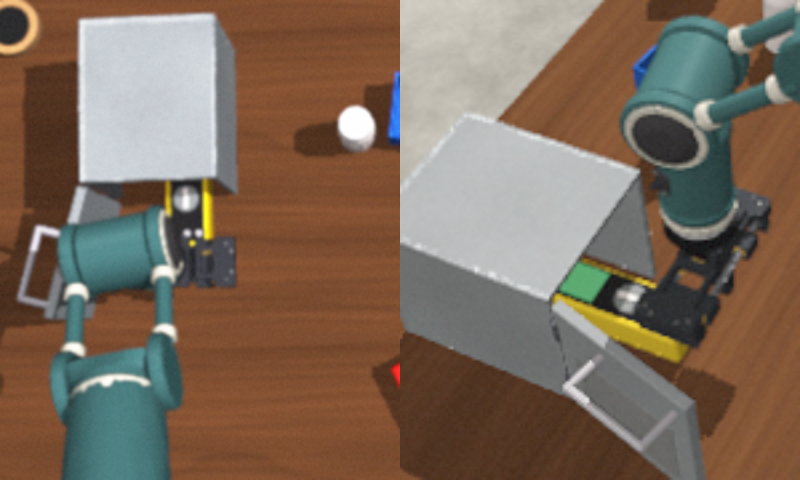

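The meter lies about half inside, flat, at c6 (190,215). The fingers are raised behind its near end. I lower them half shut, giving two contact points, and push.

Call:
carry_out(plan="25 -0.001 -0.003 0 0.003; 25 0 0 0.067 0; 25 0 0 0.067 0; 25 0 0 0 0; 25 0 0 0 0; 25 -0.02 0 0 0; 25 -0.02 0 0 0; 25 -0.02 0 0 0")

```text
clock: 13.73
ee_pos: [533.5, 124.4, 181.2]
eef_rot: [0.001, -0.012, 1.0, 0.0]
ft_force: [-3.6, 0.1, 4.4]
finger_gap: 24.9
grip_force: 2.8
```

Call:
carry_out(plan="25 -0.02 0 0 0; 25 -0.02 0 0 0; 25 -0.02 0 0 0; 25 -0.01 0 0 0; 25 0 0 0 0; 25 0 0 0 0")

```text
clock: 14.23
ee_pos: [567.8, 125.1, 180.0]
eef_rot: [0.001, -0.012, 1.0, 0.0]
ft_force: [0.2, 0.2, 0.3]
finger_gap: 24.7
grip_force: 0.0
```

```bash
python3 - <<'E'
from h import *
np.set_printoptions(suppress=True)
s,p,R=pose(); print("cab",rot(-CY)@(p[:2]-O))
rows([(*cab(-46,-25),p[2],CY+np.pi,1)])
E
```

```text
cab [-50.05251583 -25.07460946]
t 14.23 p [567.8 125.1 180. ] yaw -3.117 q6 -1.42 F [0.2 0.2 0.3] gap 24.7
 -> [571.8 125.3 180. ] yaw -3.117 q6~ -1.38
   [-0.008  0.    -0.   ] -0.0 
end [571.8 125.2 180. ] -3.117
```

Call:
carry_out(plan="25 -0.012 0 0 0; 25 0 0 0 0; 25 0.04 0 0 0; 25 0.04 0 -0.04 0; 0 0 0 -0.08 0; 0 0 0 -0.08 0; 0 0 0 -0.08 0; 0 0 0 -0.08 0")

```text
clock: 14.9
ee_pos: [532.2, 124.1, 361.1]
eef_rot: [0.001, -0.012, 1.0, 0.0]
ft_force: [0.6, 0.4, -0.4]
finger_gap: 1.3
grip_force: 0.0
```

Call:
carry_out(plan="0 0 -0.07 -0.08 0; 0 0 -0.07 -0.06 0; 0 0 -0.07 0 0; 0 0 -0.07 0 0; 0 0 -0.07 0 0; 0 0 0 0 0; 0 0 0 0 0")

```text
clock: 15.48
ee_pos: [536.6, -41.4, 417.9]
eef_rot: [0.001, -0.01, 1.0, 0.0]
ft_force: [-0.2, 1.2, -0.7]
finger_gap: 0.7
grip_force: 0.0
```

```bash
python3 - <<'E'
from h import *
np.set_printoptions(suppress=True,precision=1)
t=snap("top","t5.png");s=snap("side","s5.png")
for n in("side","top"): print(n,[(np.round(d["centre"],1).tolist(),round(d["score"],2)) for d in manip.tip_of(n,"door_handle")[:2]])
for th in (1.7,1.75,1.8,1.85,1.9): print(th,proj("side",[*door(th,-52,-120),165])[0],proj("top",[*door(th,-52,-120),165])[0])
v=np.hstack([cv2.resize(t[60:260,60:260],(400,400)),cv2.resize(s[180:360,80:260],(400,400))]); cv2.imwrite("pics/c7.png",v[:,:,::-1])
rows([])
E
```

```text
side [([174.2, 316.9], 0.83)]
top [([74.2, 191.0], 0.96)]
1.7 [182.3 312.7] [ 79.8 194.8]
1.75 [180.  313.9] [ 77.8 193.6]
1.8 [177.7 315.1] [ 76.  192.3]
1.85 [175.3 316.2] [ 74.2 191. ]
1.9 [172.9 317.1] [ 72.4 189.5]
t 15.68 p [536.6 -38.8 417.5] yaw -3.116 q6 -1.72 F [0.3 0.2 0.1] gap 0.3
end [536.6 -38.8 417.5] -3.116
```

View pics/c7.png

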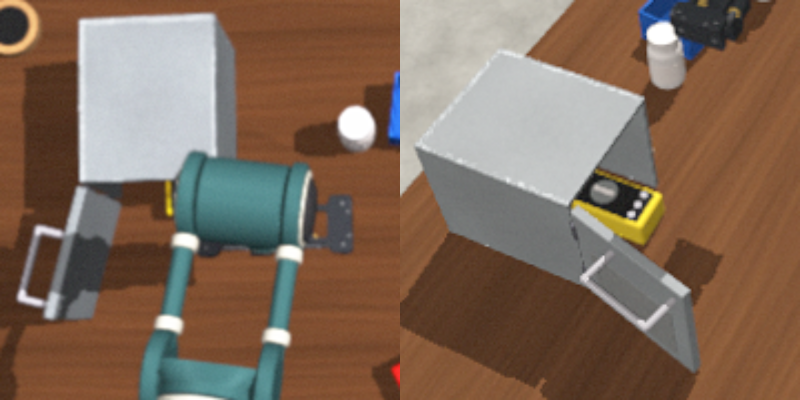

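The meter now lies flat with about 35 mm still showing, at c7 (625,210). The door is at about 1.85 rad. Next I go into the handle gap and close the door.

```bash
python3 - <<'E'
from h import *
np.set_printoptions(suppress=True)
rows([(*door(1.85,-27,-120),420,CY-1.85+np.pi,16)])
E
```

```text
t 15.68 p [536.6 -38.8 417.5] yaw -3.116 q6 -1.72 F [0.3 0.2 0.1] gap 0.3
 -> [498.6 300.6 420. ] yaw -4.967 q6~ 0.8
   [ 0.004  0.043 -0.   ] 0.147 
   [ 0.008  0.041 -0.001] 0.148 
   [0.013 0.041 0.   ] 0.147 
   [ 0.018  0.039 -0.   ] 0.147 
   [ 0.023  0.036 -0.001] 0.148 
   [0.026 0.034 0.   ] 0.147 
   [ 0.03  0.03 -0.  ] 0.147 
   [ 0.033  0.027 -0.   ] 0.148 
   [ 0.036  0.022 -0.001] 0.147 
   [ 0.039  0.019 -0.   ] 0.147 
   [ 0.04   0.013 -0.   ] 0.148 
   [ 0.042  0.009 -0.001] 0.147 
   [ 0.043  0.004 -0.   ] 0.147 
   [ 0.042 -0.    -0.   ] 0.148 
   [ 0.043 -0.006 -0.001] 0.147 
   [ 0.041 -0.011  0.   ] 0.147 
end [498.4 300.7 420. ] -4.967
```

Call:
carry_out(plan="0 0.004 0.043 0 0.147; 0 0.008 0.041 0 0.147; 0 0.013 0.041 0 0.147; 0 0.018 0.039 0 0.147; 0 0.023 0.036 0 0.147; 0 0.026 0.034 0 0.147; 0 0.03 0.03 0 0.147; 0 0.033 0.027 0 0.147")

```text
clock: 16.35
ee_pos: [517.1, 132.4, 417.6]
eef_rot: [-0.0, 0.436, 0.9, 0.0]
ft_force: [-0.6, -0.4, -0.4]
finger_gap: 0.6
grip_force: 0.0
```

Call:
carry_out(plan="0 0.036 0.022 0 0.147; 0 0.039 0.019 0 0.147; 0 0.04 0.013 0 0.147; 0 0.042 0.009 0 0.147; 0 0.043 0.004 0 0.147; 0 0.042 0 0 0.147; 0 0.043 -0.006 0 0.147; 0 0.041 -0.011 0 0.147")

```text
clock: 17.02
ee_pos: [497.0, 302.1, 417.6]
eef_rot: [-0.0, 0.791, 0.611, 0.0]
ft_force: [0.4, 0.2, 1.6]
finger_gap: 0.1
grip_force: 0.0
```

Call:
carry_out(plan="0 0 0 0 0; 0 0 0 0 0; 0 0 0 0 0")

```text
clock: 17.27
ee_pos: [497.6, 300.0, 417.4]
eef_rot: [0.0, 0.789, 0.614, -0.0]
ft_force: [-0.4, 0.5, 0.3]
finger_gap: 0.5
grip_force: 0.0
```

```bash
python3 - <<'E'
from h import *
np.set_printoptions(suppress=True)
g=(*door(1.85,-27,-120),)
rows([(*g,420,CY-1.85+np.pi,1),(*g,308,CY-1.85+np.pi,4)])
E
```

```text
t 17.27 p [497.6 300.  417.4] yaw 1.323 q6 0.75 F [-0.4  0.5  0.3] gap 0.5
 -> [498.6 300.6 420. ] yaw 1.316 q6~ 0.8
   [ 0.001  0.002 -0.005] 0.009 
 -> [498.6 300.6 308. ] yaw 1.316 q6~ 0.8
   [ 0.    -0.     0.056] -0.0 
   [ 0.    -0.     0.056] -0.0 
   [ 0.    -0.     0.056] -0.0 
   [ 0.    -0.     0.056] -0.0 
end [498.7 300.3 307.9] 1.316
```

Call:
carry_out(plan="0 0.001 0.002 0 0.009; 0 0 0 0.05 0; 0 0 0 0.056 0; 0 0 0 0.056 0; 0 0 0 0.056 0; 0 0 0 0 0; 0 0 0 0 0; 0 0 0 0 0")

```text
clock: 17.93
ee_pos: [500.0, 299.6, 310.2]
eef_rot: [0.0, 0.793, 0.61, 0.001]
ft_force: [0.1, -1.0, -0.3]
finger_gap: 0.3
grip_force: 0.0
```

```bash
python3 - <<'E'
from h import *
np.set_printoptions(suppress=True)
rows([(*door(1.85,-17,-120),308,CY-1.85+np.pi,1)]+[(*door(t,-17,-120),308,CY-t+np.pi,1) for t in np.arange(1.75,.2,-.11)])
E
```

```text
t 17.93 p [500.  299.6 310.2] yaw 1.311 q6 0.76 F [ 0.1 -1.  -0.3] gap 0.3
 -> [496.1 290.9 308. ] yaw 1.316 q6~ 0.79
   [-0.019 -0.003  0.004] -0.006 
 -> [492.  279.5 308. ] yaw 1.416 q6~ 0.67
   [-0.024 -0.002  0.   ] -0.127 
 -> [488.8 266.5 308. ] yaw 1.526 q6~ 0.54
   [-0.026 -0.003  0.   ] -0.14 
 -> [487.  253.3 308. ] yaw 1.636 q6~ 0.41
   [-0.027 -0.002  0.   ] -0.14 
 -> [486.8 240.  308. ] yaw 1.746 q6~ 0.28
   [-0.027 -0.002  0.   ] -0.141 
 -> [488.  226.7 308. ] yaw 1.856 q6~ 0.15
   [-0.026 -0.003  0.   ] -0.14 
 -> [490.6 213.7 308. ] yaw 1.966 q6~ 0.02
   [-0.027 -0.002  0.   ] -0.14 
 -> [494.7 201.  308. ] yaw 2.076 q6~ -0.12
   [-0.026 -0.002  0.   ] -0.14 
 -> [500.1 188.8 308. ] yaw 2.186 q6~ -0.25
   [-0.027 -0.002  0.   ] -0.14 
 -> [506.8 177.3 308. ] yaw 2.296 q6~ -0.39
   [-0.026 -0.003  0.   ] -0.14 
 -> [514.8 166.6 308. ] yaw 2.406 q6~ -0.52
   [-0.027 -0.002  0.   ] -0.14 
 -> [523.9 156.9 308. ] yaw 2.516 q6~ -0.65
   [-0.027 -0.002  0.   ] -0.14 
 -> [534.  148.2 308. ] yaw 2.626 q6~ -0.78
   [-0.026 -0.003  0.   ] -0.14 
 -> [544.9 140.6 308. ] yaw 2.736 q6~ -0.91
   [-0.027 -0.002  0.   ] -0.14 
 -> [556.7 134.4 308. ] yaw 2.846 q6~ -1.04
   [-0.026 -0.002  0.   ] -0.14 
 -> [569.1 129.4 308. ] yaw 2.956 q6~ -1.16
   [-0.027 -0.002  0.   ] -0.14 
end [569.2 129.5 308.2] 2.956
```

Call:
carry_out(plan="0 -0.019 -0.003 0.004 -0.006; 0 -0.024 -0.002 0 -0.127; 0 -0.026 -0.003 0 -0.14; 0 -0.027 -0.002 0 -0.14; 0 -0.027 -0.002 0 -0.14; 0 -0.026 -0.003 0 -0.14; 0 -0.026 -0.002 0 -0.14; 0 0 0 0 0")

```text
clock: 18.6
ee_pos: [490.3, 212.6, 309.0]
eef_rot: [0.001, 0.554, 0.833, 0.001]
ft_force: [0.8, 0.1, -0.5]
finger_gap: 0.5
grip_force: 0.0
```

```bash
python3 - <<'E'
from h import *
np.set_printoptions(suppress=True)
rows([(*door(t,-17,-120),308,CY-t+np.pi,1) for t in np.arange(1.1,.4,-.1)])
E
```

```text
t 18.6 p [490.3 212.6 309. ] yaw 1.968 q6 -0.03 F [ 0.8  0.1 -0.5] gap 0.5
 -> [494.2 202.1 308. ] yaw 2.066 q6~ -0.11
   [-0.022 -0.001  0.002] -0.125 
 -> [499. 191. 308.] yaw 2.166 q6~ -0.23
   [-0.025 -0.002  0.   ] -0.127 
 -> [504.9 180.4 308. ] yaw 2.266 q6~ -0.35
   [-0.024 -0.002  0.   ] -0.128 
 -> [511.8 170.4 308. ] yaw 2.366 q6~ -0.47
   [-0.024 -0.002  0.   ] -0.127 
 -> [519.6 161.2 308. ] yaw 2.466 q6~ -0.59
   [-0.024 -0.003  0.   ] -0.127 
 -> [528.3 152.8 308. ] yaw 2.566 q6~ -0.71
   [-0.024 -0.002  0.   ] -0.128 
 -> [537.9 145.3 308. ] yaw 2.666 q6~ -0.83
   [-0.024 -0.002  0.   ] -0.127 
end [537.8 145.4 308. ] 2.666
```

Call:
carry_out(plan="0 -0.022 -0.001 0.002 -0.125; 0 -0.025 -0.002 0 -0.127; 0 -0.024 -0.002 0 -0.127; 0 -0.024 -0.002 0 -0.127; 0 -0.024 -0.003 0 -0.127; 0 -0.024 -0.002 0 -0.127; 0 -0.024 -0.002 0 -0.127; 0 0 0 0 0")

```text
clock: 19.27
ee_pos: [538.5, 146.2, 307.4]
eef_rot: [0.002, 0.238, 0.971, 0.001]
ft_force: [0.6, 0.8, 0.6]
finger_gap: 0.7
grip_force: 0.0
```

```bash
python3 - <<'E'
from h import *
np.set_printoptions(suppress=True)
rows([(*door(t,-17,-120),308,CY-t+np.pi,1) for t in (.42,.35,.29,.23,.17,.12)])
E
```

```text
t 19.27 p [538.5 146.2 307.4] yaw 2.661 q6 -0.87 F [0.6 0.8 0.6] gap 0.7
 -> [546. 140. 308.] yaw 2.746 q6~ -0.92
   [-0.019 -0.004 -0.001] -0.108 
 -> [553.4 135.9 308. ] yaw 2.816 q6~ -1.0
   [-0.017 -0.002 -0.   ] -0.089 
 -> [560.  132.9 308. ] yaw 2.876 q6~ -1.07
   [-0.014 -0.002 -0.   ] -0.077 
 -> [566.8 130.2 308. ] yaw 2.936 q6~ -1.14
   [-0.015 -0.001 -0.   ] -0.076 
 -> [573.7 127.9 308. ] yaw 2.996 q6~ -1.21
   [-0.014 -0.002 -0.   ] -0.076 
 -> [579.5 126.4 308. ] yaw 3.046 q6~ -1.26
   [-0.012 -0.001 -0.   ] -0.064 
end [579.4 126.5 307.9] 3.046
```

Call:
carry_out(plan="0 -0.019 -0.004 -0.001 -0.108; 0 -0.017 -0.002 0 -0.089; 0 -0.014 -0.002 0 -0.077; 0 -0.015 -0.001 0 -0.076; 0 -0.014 -0.002 0 -0.076; 0 -0.012 -0.001 0 -0.064; 0 0 0 0 0; 0 0 0 0 0")

```text
clock: 19.93
ee_pos: [577.9, 127.6, 306.9]
eef_rot: [0.001, 0.049, 0.999, 0.0]
ft_force: [0.7, -0.6, 0.1]
finger_gap: 0.8
grip_force: 0.0
```

```bash
python3 - <<'E'
from h import *
np.set_printoptions(suppress=True)
rows([(*door(t,-15,-120),308,CY-t+np.pi,1) for t in (.09,.06,.03,.01,0,-.02)])
E
```

```text
t 19.93 p [577.9 127.6 306.9] yaw 3.043 q6 -1.3 F [ 0.7 -0.6  0.1] gap 0.8
 -> [585.1 125.4 308. ] yaw 3.076 q6~ -1.29
   [-0.015 -0.003 -0.002] -0.042 
 -> [588.7 124.8 308. ] yaw 3.106 q6~ -1.33
   [-0.007 -0.001 -0.   ] -0.038 
 -> [592.2 124.3 308. ] yaw 3.136 q6~ -1.36
   [-0.007 -0.    -0.   ] -0.039 
 -> [594.6 124.  308. ] yaw 3.156 q6~ -1.38
   [-0.005 -0.001 -0.   ] -0.025 
 -> [595.8 123.9 308. ] yaw 3.166 q6~ -1.39
   [-0.002 -0.    -0.   ] -0.013 
 -> [598.3 123.7 308. ] yaw 3.186 q6~ -1.41
   [-0.005 -0.001 -0.   ] -0.025 
end [598.2 123.6 307.9] 3.186
```

Call:
carry_out(plan="0 -0.015 -0.003 -0.002 -0.042; 0 -0.007 -0.001 0 -0.038; 0 -0.007 0 0 -0.039; 0 -0.005 -0.001 0 -0.025; 0 -0.002 0 0 -0.013; 0 0 0 0 0; 0 0 0 0 0")

```text
clock: 20.52
ee_pos: [593.7, 124.1, 307.1]
eef_rot: [-0.003, -0.013, 1.0, 0.0]
ft_force: [-8.9, -0.0, 4.9]
finger_gap: 0.6
grip_force: 4.7
```

Call:
carry_out(plan="0 -0.004 0 0 0; 0 -0.002 0 0 0; 0 0 0 0 0; 0 0 0 0 0")

```text
clock: 20.85
ee_pos: [594.6, 124.2, 307.1]
eef_rot: [-0.006, -0.013, 1.0, -0.0]
ft_force: [-19.3, 0.5, 12.9]
finger_gap: 0.5
grip_force: 9.9
```

```bash
python3 - <<'E'
from h import *
np.set_printoptions(suppress=True)
s,p,R=pose(); rows([]); print("finger front in door-shut axes x", (rot(-CY)@(p[:2]-HG))+[9,0])
E
```

```text
t 20.85 p [594.6 124.2 307.1] yaw -3.115 q6 -1.43 F [-19.3   0.5  12.9] gap 0.5
end [594.6 124.2 307.1] -3.115
finger front in door-shut axes x [  -7.24022542 -119.67399872]
```

Call:
carry_out(plan="0 0.012 0 0 0; 0 0.012 0 0 0; 0 0 0 0 0; 0 0 0 -0.04 0; 0 0 0 -0.06 0; 0 0 0 -0.08 0; 0 0 0 -0.06 0; 0 0 0 0 0")

```text
clock: 21.52
ee_pos: [588.9, 123.7, 436.1]
eef_rot: [0.007, -0.014, 1.0, 0.001]
ft_force: [1.5, 0.2, 1.2]
finger_gap: 0.4
grip_force: 0.0
```

Call:
carry_out(plan="0 0.03 -0.07 0 0; 0 0.03 -0.07 0 0; 0 0.03 -0.07 0 0; 0 0.03 -0.07 0 0; 0 0 -0.07 0 0; 0 0 -0.07 0 0; 0 0 0 0 0; 0 0 0 0 0")

```text
clock: 22.18
ee_pos: [532.9, -90.0, 427.0]
eef_rot: [0.0, -0.012, 1.0, 0.0]
ft_force: [-0.4, -0.7, -0.1]
finger_gap: 0.5
grip_force: 0.0
```

```bash
python3 - <<'E'
from h import *
np.set_printoptions(suppress=True,precision=1)
rows([])
t=snap("top","t6.png");s=snap("side","s6.png")
for n in("side","top"): print(n,[(np.round(d["centre"],1).tolist(),round(d["score"],2)) for d in manip.tip_of(n,"door_handle")[:2]])
for th in (0,.05,.1): print(th,proj("side",[*door(th,-52,-120),165])[0],proj("top",[*door(th,-52,-120),165])[0])
v=np.hstack([cv2.resize(t[60:210,80:230],(400,400),interpolation=cv2.INTER_CUBIC),cv2.resize(s[150:330,80:260],(400,400))]); cv2.imwrite("pics/c8.png",v[:,:,::-1])
E
```

```text
t 22.18 p [532.9 -90.  427. ] yaw -3.117 q6 -1.81 F [-0.4 -0.7 -0.1] gap 0.5
end [532.9 -90.  427. ] -3.117
side [([195.2, 251.5], 0.75)]
top [([145.0, 172.7], 0.56)]
0 [196.7 252. ] [145.5 171.1]
0.05 [198.1 253.3] [144.6 173.3]
0.1 [199.4 254.8] [143.5 175.4]
```

View pics/c8.png

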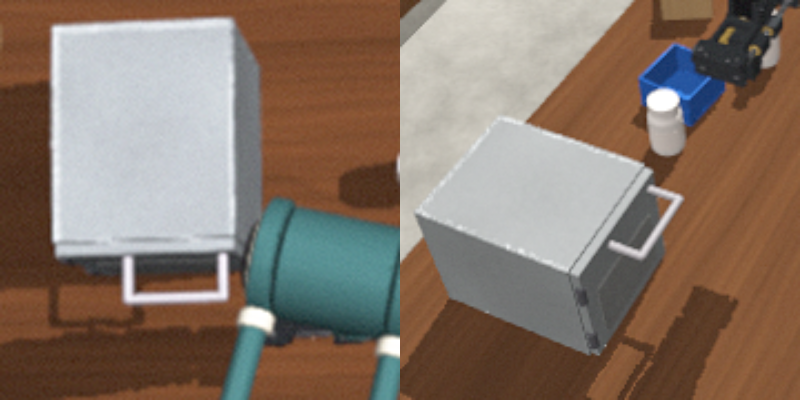

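c8 shows the door flush and shut: the handle bar from (130,300) to (222,296) runs parallel to the cabinet's front edge. The jar and bin are in place and the arm is clear, so I hand in.

```bash
python3 -c "
from plant import manip
print(manip.hand_in())"
```

```text
the job is handed in; nothing more can be done
None
```

I handed the job in at about 22 s of the 72 s allowed; the hand-in returned no verdict. The door was opened to about 1.85 rad, and the yellow multimeter went in flat and face up. The last pictures show the door shut flush and the jar and bin in place. The meter is out of sight behind the door, and I did not re-measure the bottle and screwdriver.

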